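Load the battery pack into the soil meter

ROBOT

A 6-joint arm with a two-finger parallel gripper is mounted at the origin on the work surface. World frame = base frame: x ahead of the robot, y to its left, z up, the work surface at z = 0. Lengths are in m, angles in rad, forces in N, time in s.
With the tool pointing down it reaches from about 0.375 to 0.925 m from the base axis. Payload 5.7 kg.
Tool frame: the origin (TCP) lies at the centre of the arm's flange, where the gripper is bolted on; the fingertips stand 182 mm ahead of it and the grasp point (between the pads) lies 163 mm ahead of it; z points along the fingers, y is the line along which they close (so a half turn about z gives the same grasp; the last joint's range is limited). The gripper opens to 88 mm and grips with 3 to 60 N. Pads are 20 mm wide; open, the fingers measure 115 mm over their backs; the gripper's body (75 mm by 178 mm) begins 61 mm behind the grasp point.
Start: joints at [1.022, 0.359, 1.51, -0, 1.272, -0.115], TCP at [0.252, 0.544, 0.405] pointing down, gripper open.
Joint ranges: [-2.97, 2.97], [-1.01, 2.36], [0.21, 2.38], [-0.96, 4.11], [0.2, 2.71], [-2.98, 2.98]. Speed limits (rad/s): [2.39, 2.39, 3.14, 3.14, 3.14, 3.14].

INTERFACE

Orientations are given as a 3x3 rotation matrix whose columns are the frame's x, y, z axes.
In Python, from plant import env gives the robot as it stands.
- The arm moves only by the tool arm_command, never from a script. Its argument "moves" is a list of rows, each an object with "grip": the gripper command: -1 is fully open, 1 is shut, values between are in proportion; "xyz": the shift along the tool's x, y, z in m, a list of three; "turn": the turn about the tool's z in degrees. A call has 1 to 20 rows; each row shifts and turns the commanded pose from where the row before left it, along the tool's axes as they then stand; what a row does not reach is not made up. A row lasts 1/10 s, in which the tool goes at most 50 mm and 8.59 degrees, less where a joint would pass 70% of its speed; a pose out of reach is approached as far as the arm can. A call is refused whole if a number of a shift passes 0.05 or a number of a turn 8.59, either way. A call with a gripper value outside its range is refused whole. The fingers move at their own pace and stop on an object; "force" is the grip in N (left out, the last holds). Time passes only in rows, so rows that do not move let the fingers close. It gives the time, the measured TCP pose, the force, the opening and the grip force at its end, in the units of the state.
- env.observe(): the state, without advancing time (a new reading comes with each control period).
- env.snapshot(name): name is "scene" or "top"; returns the picture (480x640x3 uint8, blue, green, red); there is no depth.
- env.camera_params(name): a dict with "fovy" (degrees; the focal length in pixels is half the picture's height over the tangent of half this angle, whatever the lens; pixels are square), "cx", "cy" (the principal point, pixels), "D" ([k1, k2, p1, p2, k3] as OpenCV has them; the pictures are not rectified), "rvec" (rotation vector, rad) and "tvec" (3), from world to camera coordinates, as OpenCV has them. Camera axes: x right, y down, z forward; pixel columns grow to the right and rows downward; lengths in m; the calibration is good to about 2 mm. A picture is of the moment at which its call begins. camera_params takes no time and is no camera call.
- env.sign_off(): hands the job in; it is judged then, once.
The state is a dict: "time": time; "joints": joint angles; "qvel": joint speeds; "joint_efforts": joint torques, N m; "tool_pos": TCP position; "orientation": TCP orientation; "force": force on the tool from outside, world axes, zero at the start; "torque": the same for the moment, N m; "opening": finger opening in m; "gripper_force": force on a finger pad.
Only numpy, scipy, OpenCV 4.12 (cv2) and the standard library are available. Lean on these libraries where they do the work, as an engineer would, in place of code of your own. Each camera call takes 0.05 s, during which the arm holds its last target. There are 200 camera calls.

TASK

Put the charged blue battery pack into the meter's battery cradle: set its flat end against the spring contact first, with the stud end still held up, push the spring in, and then press the stud end down past the orange hook until the pack lies level and is held. Press gently, by feel, and leave the red spent pack and the other things alone.

Things in the scene. Friction and masses are not known exactly. Their poses are not given: they have to be found in the camera images.
- pack_mid (a point): Centre of the charged battery pack: blue cylinder, 32 mm diameter, 70 mm long, 105-165 g, white band near the flat end, lying in the dock. Point half-way along the 70 mm, on the axis; x along the axis from stud end to flat end. Body 64 mm long (-29 to +35 mm on x); a brass stud, 9 mm diameter, stands 6 mm out of the other end (tip at -35). y, z turn as it rolls. Starts with x along the dock's x.
- pack_flat (a point): Middle of the charged pack's flat steel end (35 mm from pack_mid along +x); axes as for pack_mid.
- spent_mid (a point): Centre of the spent pack, the same shape with a red wrap, lying in the other place of the dock, 82 mm beside the charged one. To be left where it is.
- dock: Grey charging dock, plate 100 x 165 x 12 mm with two saddles at y = -41 and +41 mm, each carrying a pack along its x. Origin under its centre, z up. A lying pack's axis is 46 mm above the table. Saddles are 26 mm wide and at most 35 mm high: fingers may go 25 mm below the pack's axis beside them.
- meter: White soil meter, fixed, 210 x 200 x 44 mm, black battery cradle on its deck. Origin on the table under the cradle's nominal middle, z up, x along the cradle from the orange hook to the spring. WHOLE CRADLE (rails, hook, spring) IS CLAMPED UP TO 6 mm OFF NOMINAL along x either way and 0 to 18 mm HIGHER than nominal; not measured, feel for it. Beside the rails it is free down to 48 mm above the table.
- seat (a point): Where the middle of a seated pack lies with the cradle at its nominal place: 75 mm above the table; axes as the meter's. Seated: level along x, flat end to +x, stud to -x. Two V rails (26 mm wide over all, up to 5 mm above its underside) centre it on y = 0. A sprung copper lifter (under x = -26 to -12 mm) stands 9 mm proud and takes 1.5 to 3.8 N to push down; it lifts the stud end unless hooked.
- hook (a point): Nominal place of the orange hook, at the foot of its nose: 35 mm from seat along -x, 9 mm above a seated pack's axis; axes as the meter's. A nose on the wall behind the stud, 24 mm wide: juts 3.5 mm out to +x, from 5.5 mm (flat underside) to 12.5 mm (round top) above the axis. The stud goes from above to beneath it, pushing the spring in some 8 mm, then the spring sends it back to the wall under the hook: held.
- contact (a point): Nominal place of the spring contact's tip at rest, 31 mm from seat along +x, on the axis; axes as the meter's. A steel dome 16 mm across. Two cheeks (36 mm apart inside, 45 mm outside, up to 6 mm above the axis) flank the pack's flat end from 7 mm before this tip to 17 mm beyond it; behind it a wall 46 mm wide, up to 6 mm above the axis, 17 to 23 mm beyond the tip.
- spring (a joint): The spring contact: 0 at rest, grows (m) as it is pushed along the meter's +x, stop at 0.011. Takes 1.2 N to start plus 0.6 N per mm: 3.6 N at 4 mm with the pack seated, 6 N at 8 mm, 7.8 N at the stop. The rails and cradle are rigid: with the spring pushed in, 6 to 12 N of downward push on the stud end is enough; over 20 N is rough handling.
- beaker: Empty glass beaker, 68 mm across, 90 mm high, standing on the far side of the table; origin under its centre. To be left alone.
- jar: Amber sample jar with a white cap, 60 mm across, 75 mm high, standing on the far side of the table; origin under its centre. To be left alone.
Not all that is in view belongs to the job. Of the things that look like the part that bears pack_mid, the smallest one is meant.

How it is judged:
On the way:
1. the flat end has pushed the spring contact in by 2 mm or more while the stud end is still raised (pack at least 0.09 rad from level) (value of joint spring above 0.002 m and contact force between pack and meter above 1 N and angle between pack_mid's own x axis and vertical above 1.66 rad), for 0.1 s.
At the end, for the whole second after the job is handed in: The pack is released and at rest in the cradle, level (axis within 0.07 rad of the meter's x), flat end to the spring, spring 2 to 6 mm in; its middle within 4 mm of the centre line, within 10 mm of nominal along it, 71 to 98 mm above the table (angle between the x axis of pack_mid and the x axis of meter, either way round below 0.07 rad and value of joint spring between 0.002 and 0.006 m and y of pack_mid in the frame of meter between -0.004 and 0.004 m and x of pack_mid in the frame of meter between -0.01 and 0.01 m and z of pack_mid in the frame of meter between 0.071 and 0.098 m and x of pack_flat in the frame of meter above 0.02 m and linear speed of pack below 0.01 m/s); the robot touches nothing.
It fails at once if the contact forces between the pack and the meter with its cradle add up to more than 40 N (contact force between pack and meter above 40 N).
It fails at once if the robot itself presses on the meter with more than 30 N (contact force between the arm and meter above 30 N).
It fails at once if the spent pack is moved by more than 15 mm (distance of spent_mid from where it was at the start of the episode above 0.015 m).
It fails at once if the beaker is moved by more than 20 mm (distance of beaker from where it was at the start of the episode above 0.02 m).
It fails at once if the jar is moved by more than 20 mm (distance of jar from where it was at the start of the episode above 0.02 m).
It also fails if it takes over 67 s, if anything falls off the work surface, if the arm or the gripper's body presses on something with over 40 N, if the wrist force passes 120 N, or if a joint passes its speed limit or range.

## Working session

There is one attempt and no reset: what is moved stays moved. The work goes in short steps, Python scripts to look and compute and a tool call to move; the robot and the scene stay as the last step left them, time stands still between calls to the robot, and variables do not carry over. Pictures are saved under pics/ and viewed, at most 13 in all, crops included, and the job is handed in when it is done.

Besides the shell and the picture viewer there is one more tool, called after "Request:" as name(argument=value, ...), one argument or row to a line, values as JSON. arm_command: Moves the arm, as the interface text tells. Its arguments: {"type":"object","properties":{"moves":{"type":"array"},"force":{"type":"number"}},"required":["moves"]}

```bash
mkdir -p pics; ls; python3 - <<'E'
from plant import env
import cv2
s=env.observe()
for k,v in s.items(): print(k,v)
for n in("scene","top"):
    cv2.imwrite(f"pics/{n}0.png",env.snapshot(n)); print(n,env.camera_params(n))
E
```

```text
pics
time 0.0
joints [ 1.02190126e+00  3.59495373e-01  1.51142250e+00  3.95695692e-06
  1.27250166e+00 -1.15106111e-01]
qvel [-4.02327466e-05  1.92655738e-05  9.72346861e-04 -1.45601872e-03
 -1.13455175e-03  5.55036945e-04]
joint_efforts [-2.97267525e-04 -5.15354133e+01 -2.70732504e+01  6.75245910e-02
  3.49608168e-02 -1.46958596e-04]
tool_pos [0.25200841 0.54411552 0.40381881]
orientation [[-9.07379129e-01  4.20312028e-01 -9.56391509e-04]
 [ 4.20313062e-01  9.07377819e-01 -1.55653999e-03]
 [ 2.13575963e-04 -1.81435574e-03 -9.99998331e-01]]
force [ 0.30663407  0.01354378 -0.26117131]
torque [-0.0025644  -0.0553386  -0.01401349]
gripper_force 0.0
opening 0.08802916920903862
scene {'fovy': 52.06554391544133, 'cx': 321.5897612168849, 'cy': 244.8559455557577, 'D': array([-0.03681997,  0.        ,  0.        ,  0.        ,  0.        ]), 'rvec': array([ 2.28397705,  1.23435285, -0.37196809]), 'tvec': array([-0.23307922, -0.42386194,  1.46137095])}
top {'fovy': 49.129949020932855, 'cx': 312.92897327038094, 'cy': 242.82131778595925, 'D': array([0.01221037, 0.        , 0.        , 0.        , 0.        ]), 'rvec': array([ 2.19445467, -2.17055936,  0.08161996]), 'tvec': array([-0.12920729,  0.57001258,  1.17452543])}
```

View pics/top0.png

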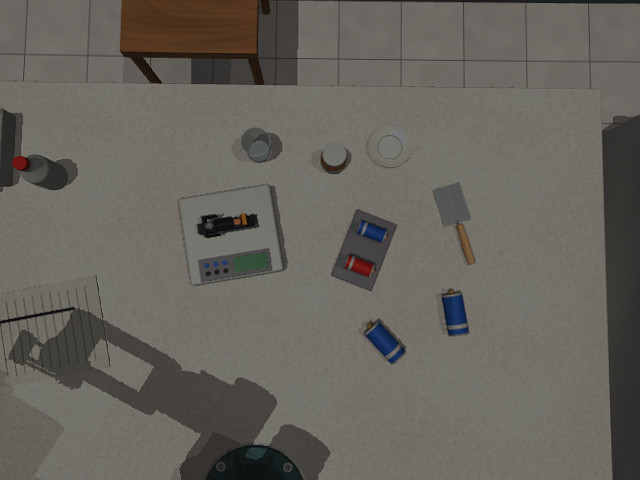

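View pics/scene0.png

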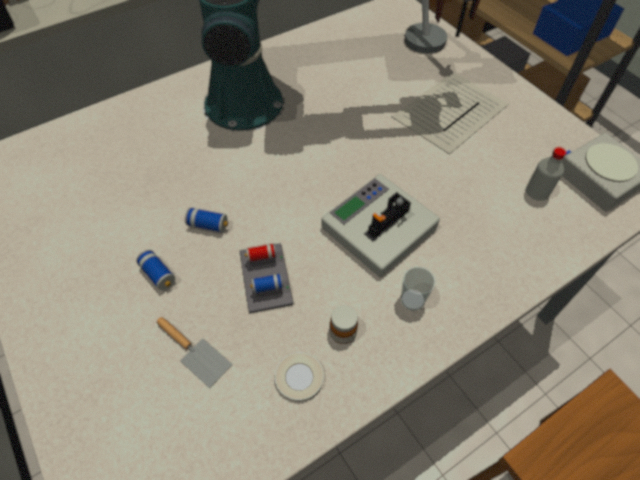

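Candidates for the charged pack in the top view: blue cylinder in the dock (373,231), and loose blue ones at (385,341) and (455,312), which are bigger. I choose the dock one, the smallest, and it sits beside the red pack (360,266). The orange hook is at about (243,217), with the spring toward the left of it.

```bash
cat > h.py <<'E'
import numpy as np, cv2
from plant import env
def ray(n,uv):
    p=env.camera_params(n); f=240/np.tan(np.radians(p['fovy']/2))
    K=np.array([[f,0,p['cx']],[0,f,p['cy']],[0,0,1]])
    u=cv2.undistortPoints(np.array(uv,float).reshape(-1,1,2),K,p['D']).reshape(-1,2)
    R=cv2.Rodrigues(p['rvec'])[0]; t=p['tvec']
    d=np.c_[u,np.ones(len(u))]@R; return -R.T@t,d
def onz(n,uv,z):
    o,d=ray(n,uv); return o+d*((z-o[2])/d[:,2])[:,None]
def tri(a,b):
    o1,d1=ray("top",[a]);o2,d2=ray("scene",[b]); d1=d1[0];d2=d2[0]
    k=np.linalg.lstsq(np.c_[d1,-d2],o2-o1,rcond=None)[0]
    p,q=o1+k[0]*d1,o2+k[1]*d2; return (p+q)/2,np.linalg.norm(p-q)
def blobs(img,lo,hi,amin=20):
    m=cv2.inRange(cv2.cvtColor(img,cv2.COLOR_BGR2HSV),lo,hi)
    n,l,s,c=cv2.connectedComponentsWithStats(m); return [(c[i],s[i]) for i in range(1,n) if s[i][4]>=amin],m
E
python3 - <<'E'
from h import *
np.set_printoptions(precision=4,suppress=True)
ims={n:cv2.imread(f"pics/{n}0.png") for n in("top","scene")}
cols={'blue':((100,120,40),(130,255,255)),'red':((0,150,60),(8,255,255)),'orange':((10,150,100),(20,255,255))}
for n in ims:
  for c,(lo,hi) in cols.items():
    for ce,s in blobs(ims[n],lo,hi,10)[0]: print(n,c,ce,s,onz(n,[ce],.05)[0])
t=ims['top']
h=cv2.cvtColor(t,cv2.COLOR_BGR2HSV)
# meter outline
roi=t[170:300,160:300].max(2); 
_,m=cv2.threshold(roi,150,255,0)
print(np.median(t[290:300,160:300].max(2)),t[200,230],t[280,200])
a=cv2.resize(t[175:300,165:305],None,fx=4,fy=4,interpolation=cv2.INTER_CUBIC)
b=cv2.resize(t[195:300,320:410],None,fx=4.76,fy=4.76,interpolation=cv2.INTER_CUBIC)[:500]
b=cv2.resize(t[200:300,325:405],(400-160,300))
c=np.zeros((500,800,3),np.uint8); c[:,:560]=a; c[:300,560:]=b
cv2.imwrite("pics/crop1.png",c)
E
```

```text
top blue [360.8684 226.8421] [358 221   7  13  38] [ 0.6061 -0.2294  0.05  ]
top blue [374.3057 232.2151] [363 223  23  19 265] [ 0.5944 -0.2594  0.05  ]
top blue [224.1111 262.2778] [222 260   5   5  18] [0.5238 0.0734 0.05  ]
top blue [206.2353 265.2353] [204 263   5   5  17] [0.5169 0.1128 0.05  ]
top blue [215.1176 263.5882] [213 262   5   4  17] [0.5207 0.0932 0.05  ]
top blue [454.1047 310.1444] [442 295  25  30 554] [ 0.4241 -0.4351  0.05  ]
top blue [382.0611 339.5204] [366 323  32  33 540] [ 0.3584 -0.2768  0.05  ]
top blue [457.9885 330.7816] [448 327  20   7  87] [ 0.3793 -0.4432  0.05  ]
top blue [396.4494 355.0225] [388 347  16  16  89] [ 0.3253 -0.3083  0.05  ]
top red [ 18.9809 162.2293] [ 12 156  15  14 157] [0.7431 0.5376 0.05  ]
top red [348.0541 261.3243] [345 255   7  13  37] [ 0.5289 -0.2013  0.05  ]
top red [361.5622 266.8755] [351 258  22  19 249] [ 0.517  -0.2313  0.05  ]
top orange [243.4516 218.5161] [242 214   4  10  31] [0.6219 0.0326 0.05  ]
top orange [236.6818 220.6818] [234 219   6   5  22] [0.6169 0.0476 0.05  ]
scene blue [566.8954  23.0554] [ 534   
[... 384 characters left out ...]
] [142 257  28  27 402] [ 0.4326 -0.4473  0.05  ]
scene blue [279. 281.] [278 275   3  13  29] [ 0.6104 -0.2323  0.05  ]
scene blue [263.9887 283.6128] [254 276  21  17 266] [ 0.5982 -0.2628  0.05  ]
scene red [558.7083 152.6354] [554 148  11  11  96] [0.6794 0.5809 0.05  ]
scene red [272.3571 250.6429] [271 245   4  12  28] [ 0.5344 -0.2049  0.05  ]
scene red [257.9685 252.7162] [249 246  19  15 222] [ 0.5215 -0.2349  0.05  ]
scene orange [379.0625 217.0833] [373 214  13   7  48] [0.5903 0.054  0.05  ]
scene orange [167.1 282.5] [165 281   5   4  10] [ 0.4808 -0.4378  0.05  ]
scene orange [585.2282 437.7791] [ 503  371  137  109 9793] [1.2007 0.0673 0.05  ]
116.0 [108 115 115] [ 98 101 101]
```

View pics/crop1.png

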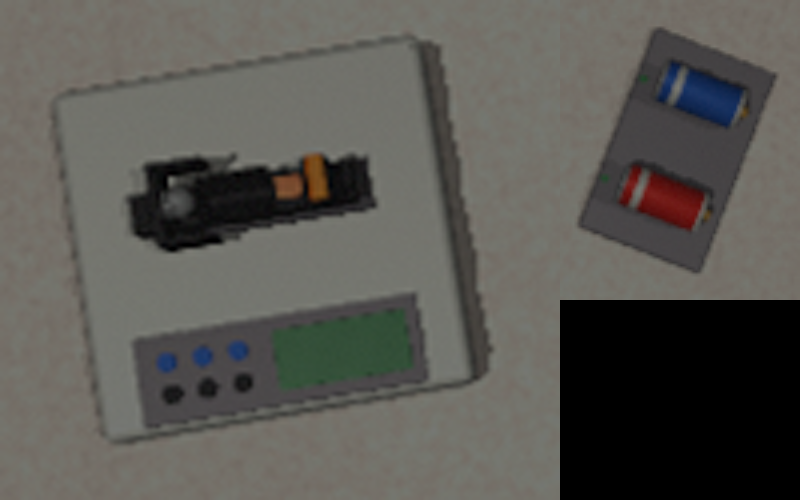

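The crop confirms the choice: the dock's blue pack has its white band (flat end) to the left, and the meter's spring dome (about (209,225)) is also left of the hook (244,219). So the pack needs nearly no turning.

```bash
python3 - <<'E'
from h import *
np.set_printoptions(precision=4,suppress=True)
ims={n:cv2.imread(f"pics/{n}0.png") for n in("top","scene")}
for n in ims: print(n,'cam',ray(n,[[320,240]])[0])
for n,(x0,x1,y0,y1) in {'top':(350,392,215,248),'scene':(248,288,268,300)}.items():
    _,m=blobs(ims[n],(100,110,30),(130,255,255)); k=np.zeros_like(m); k[y0:y1,x0:x1]=m[y0:y1,x0:x1]
    r=cv2.minAreaRect(cv2.findNonZero(k)); P=onz(n,cv2.boxPoints(r),.05); c=onz(n,[r[0]],.05)[0]
    e=[P[1]-P[0],P[2]-P[1]]; print(n,r,c,[(np.linalg.norm(v),np.degrees(np.arctan2(v[1],v[0]))) for v in e])
print('blue tri',tri((374.3,232.2),(264,283.6)),'red',tri((361.6,266.9),(258,252.7)))
print('hook tri',tri((243.45,218.5),(379.06,217.08)))
q=onz('top',[(178.75,200),(267.5,184.5),(283.75,270),(192.5,285)],.044)
for i in range(4):
    v=q[i]-q[(i+1)%4]; print(q[i],np.linalg.norm(v),np.degrees(np.arctan2(v[1],v[0])))
for z in(.075,.085): print(z,'dome,lifter,hook',onz('top',[(165+178/4,175+202/4),(236.7,220.7),(243.5,218.5)],z))
a=cv2.resize(ims['scene'][170:280,310:450],None,fx=5,fy=5,interpolation=cv2.INTER_CUBIC); cv2.imwrite('pics/crop2.png',a)
E
```

```text
top cam [ 0.4812 -0.1244  1.2141]
scene cam [ 1.1009 -0.4466  0.9788]
top ((371.363037109375, 231.1986541748047), (25.63201141357422, 13.927896499633789), 20.556045532226562) [ 0.5966 -0.2528  0.05  ] [(np.float64(0.031243626315754815), np.float64(-20.159005967698512)), (np.float64(0.05698933147998327), np.float64(-110.10651223341766))]
scene ((267.4639892578125, 283.0520324707031), (14.400279998779297, 26.117277145385742), 79.69515228271484) [ 0.6011 -0.2558  0.05  ] [(np.float64(0.056662093727506545), np.float64(68.85508934140952)), (np.float64(0.03600981668227474), np.float64(-21.69086433514439))]
blue tri (array([ 0.5948, -0.2608,  0.0431]), np.float64(0.0013999845179131954)) red (array([ 0.5169, -0.2326,  0.0423]), np.float64(0.0010287060360170176))
hook tri (array([0.6166, 0.0269, 0.0986]), np.float64(0.0019881269666252544))
[0.6629 0.1796 0.044 ] 0.20224342682773885 100.67903845790646
[ 0.7004 -0.0192  0.044 ] 0.19608052152903124 11.62839382500273
[ 0.5083 -0.0587  0.044 ] 0.20511290798799628 -80.04983338538186
[0.4729 0.1433 0.044 ] 0.19344479615645893 -169.20370153470265
0.075 dome,lifter,hook [[0.6028 0.1029 0.075 ]
 [0.6139 0.0438 0.075 ]
 [0.6189 0.0291 0.075 ]]
0.085 dome,lifter,hook [[0.6017 0.1009 0.085 ]
 [0.6128 0.0424 0.085 ]
 [0.6177 0.0278 0.085 ]]
```

View pics/crop2.png

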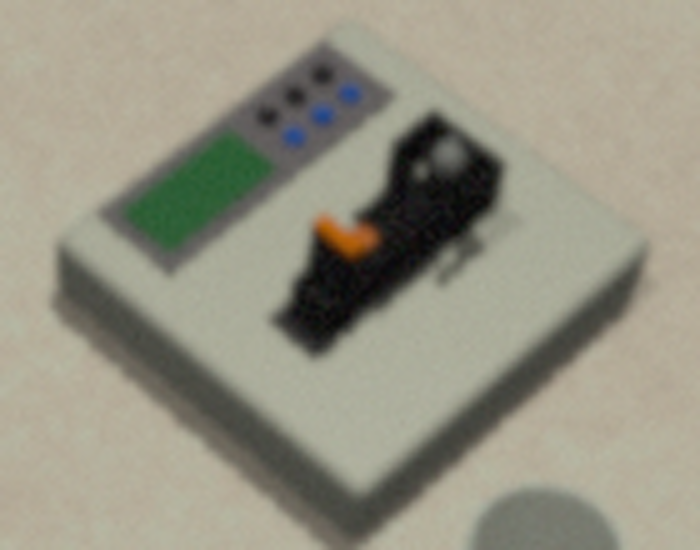

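The scene crop shows the hook bar centred at about (377,217), the dome at about (400,201) and the lifter just spring-side of the hook.

```bash
python3 - <<'E'
from h import *
np.set_printoptions(precision=4,suppress=True)
h,e=tri((243.45,218.5),(377.4,217)); d,e2=tri((209.5,225.5),(400,200.6)); print(h,e,d,e2,np.linalg.norm(d-h),np.degrees(np.arctan2(d[1]-h[1],d[0]-h[0])))
E
```

```text
[0.6155 0.0252 0.0994] 0.0016559611555511718 [0.6014 0.1002 0.092 ] 0.001568198866034549 0.0766532589816159 100.71415337943199
```

Request:
arm_command(
  moves=[
    {"grip": -0.3,"xyz": [0,0,0],"turn": 8.5},
    {"grip": -0.3,"xyz": [0,0,0],"turn": 8.5},
    {"grip": -0.3,"xyz": [0,0,0],"turn": 8.5},
    {"grip": -0.3,"xyz": [0,0,0],"turn": 8.5},
    {"grip": -0.3,"xyz": [0,0,0],"turn": 8.5},
    {"grip": -0.3,"xyz": [0,0,0],"turn": 8.5},
    {"grip": -0.3,"xyz": [0,0,0],"turn": 8.5},
    {"grip": -0.3,"xyz": [0,0,0],"turn": 8.5},
    {"grip": -0.3,"xyz": [0,0,0],"turn": 8.5},
    {"grip": -0.3,"xyz": [0,0,0],"turn": 8.5},
    {"grip": -0.3,"xyz": [0,0,0],"turn": 0},
  ],
  force=3,
)

```text
time: 1.2
tool_pos: [0.2521, 0.5443, 0.4042]
orientation: [[0.341, 0.94, -0.001], [0.94, -0.341, -0.001], [-0.001, -0.0, -1.0]]
force: [0.4, 0.4, 0.1]
opening: 0.0569
gripper_force: 0.0
```

Request:
arm_command(
  moves=[
    {"grip": -0.3,"xyz": [-0.032,0.03,0],"turn": 0},
    {"grip": -0.3,"xyz": [-0.032,0.03,0],"turn": 0},
    {"grip": -0.3,"xyz": [-0.032,0.03,0],"turn": 0},
    {"grip": -0.3,"xyz": [-0.032,0.03,0],"turn": 0},
    {"grip": -0.3,"xyz": [-0.032,0.03,0],"turn": 0},
    {"grip": -0.3,"xyz": [-0.032,0.03,0],"turn": 0},
    {"grip": -0.3,"xyz": [-0.032,0.03,0],"turn": 0},
    {"grip": -0.3,"xyz": [-0.032,0.03,0],"turn": 0},
    {"grip": -0.3,"xyz": [-0.032,0.03,0],"turn": 0},
    {"grip": -0.3,"xyz": [-0.032,0.03,0],"turn": 0},
    {"grip": -0.3,"xyz": [-0.032,0.03,0],"turn": 0},
    {"grip": -0.3,"xyz": [-0.032,0.03,0],"turn": 0},
    {"grip": -0.3,"xyz": [-0.032,0.03,0],"turn": 0},
    {"grip": -0.3,"xyz": [-0.032,0.03,0],"turn": 0},
    {"grip": -0.3,"xyz": [-0.032,0.03,0],"turn": 0},
    {"grip": -0.3,"xyz": [-0.032,0.03,0],"turn": 0},
    {"grip": -0.3,"xyz": [-0.032,0.03,0],"turn": 0},
    {"grip": -0.3,"xyz": [-0.032,0.03,0],"turn": 0},
    {"grip": -0.3,"xyz": [-0.032,0.03,0],"turn": 0},
    {"grip": -0.3,"xyz": [-0.032,0.03,0],"turn": 0},
  ],
)

```text
time: 3.2
tool_pos: [0.5995, -0.2631, 0.4043]
orientation: [[0.335, 0.942, -0.0], [0.942, -0.335, 0.0], [0.0, -0.001, -1.0]]
force: [0.7, 0.1, -0.4]
opening: 0.0568
gripper_force: 0.0
```

Request:
arm_command(
  moves=[
    {"grip": -0.3,"xyz": [-0.011,-0.005,0.03],"turn": 0},
    {"grip": -0.3,"xyz": [0,0,0.045],"turn": 0},
    {"grip": -0.3,"xyz": [0,0,0.045],"turn": 0},
    {"grip": -0.3,"xyz": [0,0,0],"turn": 0},
  ],
)

```text
time: 3.6
tool_pos: [0.5878, -0.2686, 0.2783]
orientation: [[0.337, 0.942, -0.011], [0.942, -0.337, 0.006], [0.002, -0.013, -1.0]]
force: [-1.7, 0.2, 0.7]
opening: 0.0567
gripper_force: 0.0
```

```bash
python3 - <<'E'
from h import *
a=env.snapshot('scene'); b=env.snapshot('top'); cv2.imwrite('pics/s1.png',a)
print(env.observe()['tool_pos'])
c=np.hstack([cv2.resize(a[210:330,210:330],(400,400),interpolation=2),cv2.resize(b[185:305,310:430],(400,400),interpolation=2)])
cv2.imwrite('pics/crop3.png',c)
E
```

```text
[ 0.59059387 -0.26988339  0.28445728]
```

View pics/crop3.png

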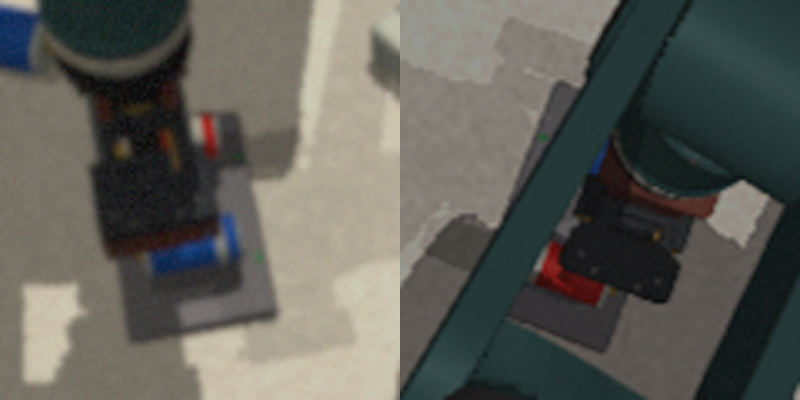

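The gripper stands over the stud half of the blue pack and clears the red one. Descending.

Request:
arm_command(
  moves=[
    {"grip": -0.3,"xyz": [-0.003,0.001,0.03],"turn": 0},
    {"grip": -0.3,"xyz": [0,0,0.025],"turn": 0},
    {"grip": -0.3,"xyz": [0,0,0.02],"turn": 0},
    {"grip": -0.3,"xyz": [0,0,0],"turn": 0},
    {"grip": 1,"xyz": [0,0,0],"turn": 0},
    {"grip": 1,"xyz": [0,0,0],"turn": 0},
    {"grip": 1,"xyz": [0,0,0],"turn": 0},
    {"grip": 1,"xyz": [0,0,0],"turn": 0},
    {"grip": 1,"xyz": [0,0,0],"turn": 0},
    {"grip": 1,"xyz": [0,0,0],"turn": 0},
  ],
  force=4,
)

```text
time: 4.7
tool_pos: [0.5905, -0.2732, 0.2106]
orientation: [[0.34, 0.941, 0.0], [0.941, -0.34, -0.0], [-0.0, 0.0, -1.0]]
force: [-2.3, 0.3, 6.0]
opening: 0.0322
gripper_force: 4.0
```

Request:
arm_command(
  moves=[
    {"grip": 1,"xyz": [0,0,-0.004],"turn": 0},
    {"grip": 1,"xyz": [0,0,-0.006],"turn": 0},
    {"grip": 1,"xyz": [0,0,-0.006],"turn": 0},
    {"grip": 1,"xyz": [0,0,0],"turn": 0},
    {"grip": 1,"xyz": [0,0,0],"turn": 0},
  ],
)

```text
time: 5.2
tool_pos: [0.5909, -0.2733, 0.2261]
orientation: [[0.34, 0.941, 0.001], [0.941, -0.34, -0.001], [-0.0, 0.001, -1.0]]
force: [0.4, 0.3, 0.3]
opening: 0.0317
gripper_force: 4.0
```

```bash
python3 - <<'E'
from h import *
a=env.snapshot('scene'); cv2.imwrite('pics/s2.png',a); s=env.observe()
print(s['tool_pos'],s['force'],s['torque'],s['opening'])
cv2.imwrite('pics/crop4.png',cv2.resize(a[220:320,210:330],(720,600),interpolation=2))
E
```

```text
[ 0.59087297 -0.27336867  0.22593143] [ 0.54209731 -1.46148531 -0.30785454] [-0.19907215  0.00790013 -0.08184125] 0.03179405931764735
```

View pics/crop4.png

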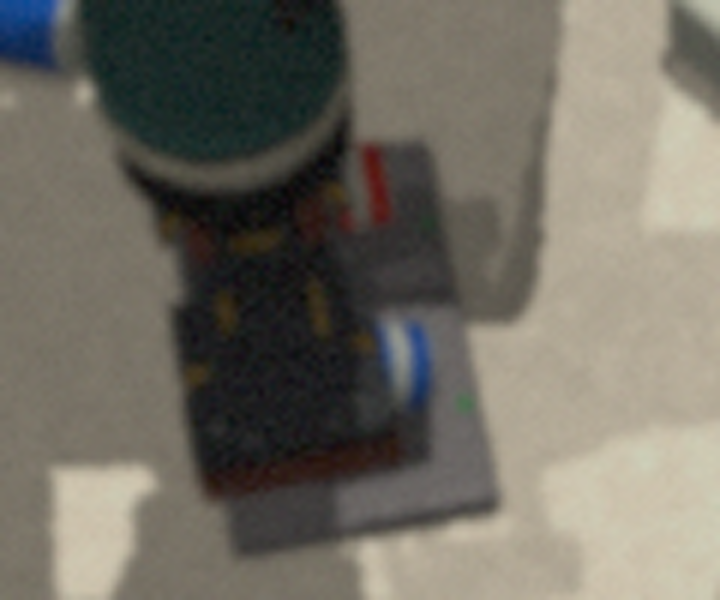

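The flat end (band at about (277,281)) has stayed on the saddle while the stud end rose 15 mm, so the pack is tilted about 0.3 rad, flat end down. I firm up the grip and lift.

Request:
arm_command(
  moves=[
    {"grip": 1,"xyz": [0,0,0],"turn": 0},
    {"grip": 1,"xyz": [0,0,0],"turn": 0},
    {"grip": 1,"xyz": [0,0,0],"turn": 0},
    {"grip": 1,"xyz": [0,0,-0.02],"turn": 0},
    {"grip": 1,"xyz": [0,0,-0.03],"turn": 0},
    {"grip": 1,"xyz": [0,0,-0.03],"turn": 0},
    {"grip": 1,"xyz": [0,0,-0.03],"turn": 0},
    {"grip": 1,"xyz": [0,0,0],"turn": 0},
    {"grip": 1,"xyz": [0,0,0],"turn": 0},
  ],
  force=20,
)

```text
time: 6.15
tool_pos: [0.5904, -0.2729, 0.3354]
orientation: [[0.34, 0.941, -0.0], [0.941, -0.34, 0.0], [0.0, -0.0, -1.0]]
force: [-1.2, 0.3, -2.2]
opening: 0.0315
gripper_force: 20.0
```

```bash
python3 - <<'E'
from h import *
np.set_printoptions(precision=4,suppress=True)
a=env.snapshot('scene'); cv2.imwrite('pics/s3.png',a); s=env.observe()
print(s['tool_pos'],s['force'],s['torque'],s['opening'])
for ce,st in blobs(a,(100,110,30),(130,255,255),8)[0]: print(ce,st)
# project expected band-side end for tilts
p=env.camera_params('scene');f=240/np.tan(np.radians(p['fovy']/2));K=np.array([[f,0,p['cx']],[0,f,p['cy']],[0,0,1]])
g=s['tool_pos']-[0,0,.163]; x=s['orientation'][:,0]
for L in(.05,):
  for th in(0,.15,.3,.45):
    for k,off in(('ctr',0),('top',.016)):
      q=g+L*(x*np.cos(th)-[0,0,np.sin(th)])+off*(x*np.sin(th)+[0,0,np.cos(th)]); print(th,k,cv2.projectPoints(q.reshape(1,3),p['rvec'],p['tvec'],K,p['D'])[0].ravel())
y0=int(s['tool_pos'][2]*0)+190
cv2.imwrite('pics/crop5.png',cv2.resize(a[190:290,220:340],(720,600),interpolation=2))
E
```

```text
[ 0.5899 -0.2727  0.3342] [-0.8063  0.1038 -1.9861] [-0.072   0.0786 -0.0174] 0.03180109481870073
[566.966   23.0409] [ 534    0   69   55 2469]
[610.1224  21.3848] [597   4  26  36 343]
[379.6667 188.1111] [378 187   4   3   9]
[374.1111 192.6667] [373 191   3   4   9]
[368.3333 196.8889] [367 196   4   3   9]
[188.8936 215.8085] [187 209   6  16  47]
[207.3394 220.1218] [195 211  27  20 386]
[275.8947 252.7632] [275 246   3  14  38]
[143.125 255.15 ] [138 251  13  11  40]
[154.3293 268.586 ] [142 257  28  27 413]
0 ctr [276.7648 247.6326]
0 top [276.1628 243.0899]
0.15 ctr [276.7618 249.7662]
0.15 top [277.3727 245.0988]
0.3 ctr [276.2052 251.9349]
0.3 top [277.9918 247.2465]
0.45 ctr [275.1167 254.0919]
0.45 top [278.0185 249.4828]
```

View pics/crop5.png

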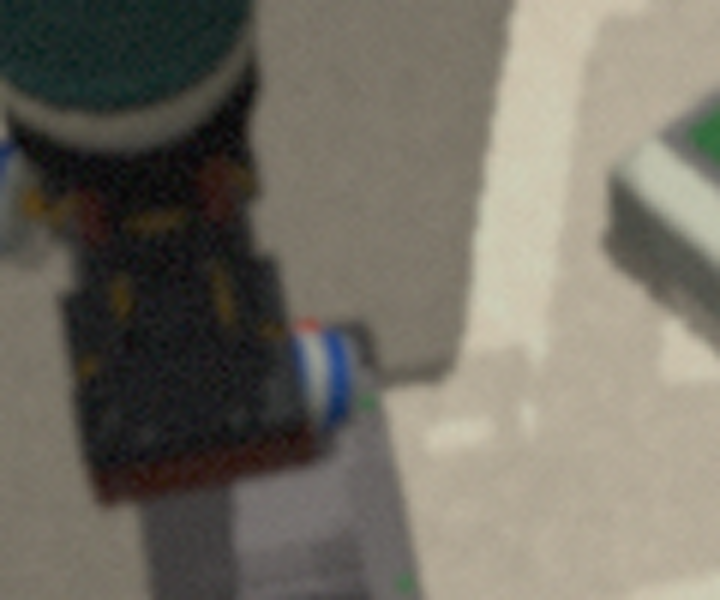

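Request:
arm_command(
  moves=[
    {"grip": 1,"xyz": [0,0,0],"turn": -7.6},
    {"grip": 1,"xyz": [0,0,0],"turn": -7.6},
    {"grip": 1,"xyz": [0,0,0],"turn": -7.6},
    {"grip": 1,"xyz": [0,0,0],"turn": -7.6},
    {"grip": 1,"xyz": [0.029,0.008,0],"turn": 0},
    {"grip": 1,"xyz": [0.029,0.008,0],"turn": 0},
    {"grip": 1,"xyz": [0.029,0.008,0],"turn": 0},
    {"grip": 1,"xyz": [0.029,0.008,0],"turn": 0},
    {"grip": 1,"xyz": [0.029,0.008,0],"turn": 0},
    {"grip": 1,"xyz": [0.029,0.008,0],"turn": 0},
    {"grip": 1,"xyz": [0.029,0.008,0],"turn": 0},
    {"grip": 1,"xyz": [0.029,0.008,0],"turn": 0},
    {"grip": 1,"xyz": [0.029,0.008,0],"turn": 0},
    {"grip": 1,"xyz": [0.029,0.008,0],"turn": 0},
    {"grip": 1,"xyz": [0,0,0],"turn": 0},
    {"grip": 1,"xyz": [0,0,0],"turn": 0},
    {"grip": 1,"xyz": [0,0,0],"turn": 0},
  ],
  force=30,
)

```text
time: 7.9
tool_pos: [0.6158, 0.0259, 0.3344]
orientation: [[-0.183, 0.983, -0.002], [0.983, 0.183, -0.0], [-0.0, -0.002, -1.0]]
force: [-0.4, 0.0, -1.9]
opening: 0.0314
gripper_force: 30.0
```

```bash
python3 - <<'E'
from h import *
np.set_printoptions(precision=4,suppress=True)
for i in range(2):
  a=env.snapshot('scene'); s=env.observe(); print(s['force'],s['torque'])
b=env.snapshot('top'); s=env.observe()
print(s['tool_pos'],s['orientation'][:,0],s['force'],s['torque'],s['joints'])
cv2.imwrite('pics/s4.png',a);cv2.imwrite('pics/t4.png',b)
cv2.imwrite('pics/crop6.png',np.hstack([cv2.resize(a[160:260,340:440],(400,400),interpolation=2),cv2.resize(b[165:265,190:290],(400,400),interpolation=2)]))
E
```

```text
[ 0.3375 -0.7601 -1.3811] [-0.0623 -0.0384  0.0555]
[ 0.6401 -0.1009 -1.0892] [-0.074   0.0288 -0.0434]
[0.6161 0.0255 0.3352] [-0.1817  0.9833 -0.0001] [ 0.0251  0.2426 -1.4089] [-0.1089  0.03   -0.0104] [-0.0704  0.4491  1.5508 -0.0004  1.1425 -0.253 ]
```

View pics/crop6.png

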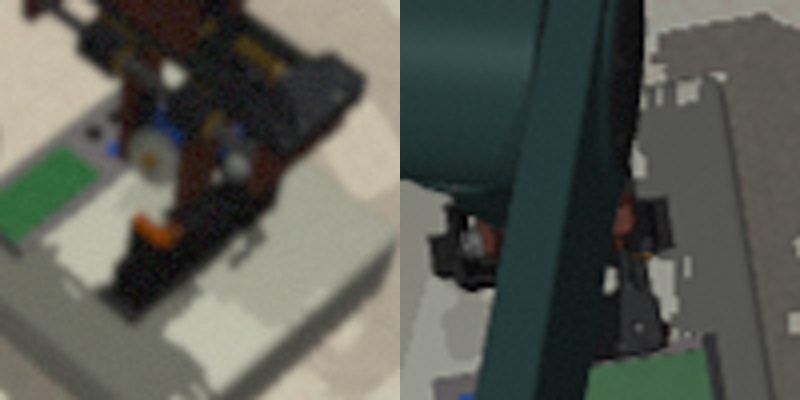

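The stud end faces the camera with the hook below it, and the pack is lined up over the cradle. I lower it to just above the hook height, then move forward.

Request:
arm_command(
  moves=[
    {"grip": 1,"xyz": [0,0,0.02],"turn": 0},
    {"grip": 1,"xyz": [0.004,0,0.015],"turn": 0},
    {"grip": 1,"xyz": [0.004,0,0.007],"turn": 0},
    {"grip": 1,"xyz": [0,0,0.005],"turn": 0},
    {"grip": 1,"xyz": [0,0,0],"turn": 0},
    {"grip": 1,"xyz": [0,0,0],"turn": 0},
  ],
)

```text
time: 8.65
tool_pos: [0.6151, 0.0342, 0.2892]
orientation: [[-0.183, 0.983, 0.001], [0.983, 0.183, -0.0], [-0.0, 0.001, -1.0]]
force: [0.4, -0.5, -1.6]
opening: 0.0315
gripper_force: 30.0
```

Request:
arm_command(
  moves=[
    {"grip": 1,"xyz": [0.002,0,0.002],"turn": 0},
    {"grip": 1,"xyz": [0.002,0,0.002],"turn": 0},
    {"grip": 1,"xyz": [0,0,0],"turn": 0},
    {"grip": 1,"xyz": [0,0,0],"turn": 0},
  ],
)

```text
time: 9.05
tool_pos: [0.614, 0.0385, 0.2847]
orientation: [[-0.183, 0.983, -0.0], [0.983, 0.183, -0.0], [-0.0, -0.0, -1.0]]
force: [-0.3, 0.2, -1.1]
opening: 0.0314
gripper_force: 30.0
```

Request:
arm_command(
  moves=[
    {"grip": 1,"xyz": [0.002,0,0.001],"turn": 0},
    {"grip": 1,"xyz": [0.002,0,0.001],"turn": 0},
    {"grip": 1,"xyz": [0,0,0],"turn": 0},
    {"grip": 1,"xyz": [0,0,0],"turn": 0},
  ],
)

```text
time: 9.45
tool_pos: [0.6132, 0.0424, 0.2826]
orientation: [[-0.183, 0.983, -0.0], [0.983, 0.183, -0.0], [-0.0, -0.0, -1.0]]
force: [0.7, 0.4, -1.7]
opening: 0.0312
gripper_force: 30.0
```

Request:
arm_command(
  moves=[
    {"grip": 1,"xyz": [0.002,0,0.001],"turn": 0},
    {"grip": 1,"xyz": [0.002,0,0.001],"turn": 0},
    {"grip": 1,"xyz": [0,0,0],"turn": 0},
    {"grip": 1,"xyz": [0,0,0],"turn": 0},
  ],
)

```text
time: 9.85
tool_pos: [0.6128, 0.046, 0.2809]
orientation: [[-0.183, 0.983, 0.001], [0.983, 0.183, -0.001], [-0.001, 0.001, -1.0]]
force: [0.5, -2.2, 0.6]
opening: 0.0312
gripper_force: 30.0
```

Request:
arm_command(
  moves=[
    {"grip": 1,"xyz": [0.002,0,0.001],"turn": 0},
    {"grip": 1,"xyz": [0.002,0,0.001],"turn": 0},
    {"grip": 1,"xyz": [0,0,0],"turn": 0},
    {"grip": 1,"xyz": [0,0,0],"turn": 0},
  ],
)

```text
time: 10.25
tool_pos: [0.6122, 0.0499, 0.279]
orientation: [[-0.183, 0.983, 0.001], [0.983, 0.183, -0.001], [-0.001, 0.001, -1.0]]
force: [1.4, -5.3, 3.1]
opening: 0.0313
gripper_force: 30.0
```

Request:
arm_command(
  moves=[
    {"grip": 1,"xyz": [0,0,0.002],"turn": 0},
    {"grip": 1,"xyz": [0,0,0.002],"turn": 0},
    {"grip": 1,"xyz": [0,0,0],"turn": 0},
    {"grip": 1,"xyz": [0,0,0],"turn": 0},
  ],
)

```text
time: 10.65
tool_pos: [0.6123, 0.0498, 0.2749]
orientation: [[-0.183, 0.983, 0.001], [0.983, 0.183, -0.001], [-0.001, 0.001, -1.0]]
force: [-0.1, -5.4, 2.0]
opening: 0.0317
gripper_force: 30.0
```

```bash
python3 - <<'E'
from h import *
np.set_printoptions(precision=4,suppress=True)
a=env.snapshot('scene'); s=env.observe(); print(s['tool_pos'],s['force'],s['torque'])
cv2.imwrite('pics/s5.png',a)
cv2.imwrite('pics/crop7.png',cv2.resize(a[170:250,345:445],(800,600),interpolation=2))
E
```

```text
[0.6123 0.0498 0.2749] [ 1.9069 -5.5011  2.0811] [-0.9354 -0.2302  0.0185]
```

View pics/crop7.png

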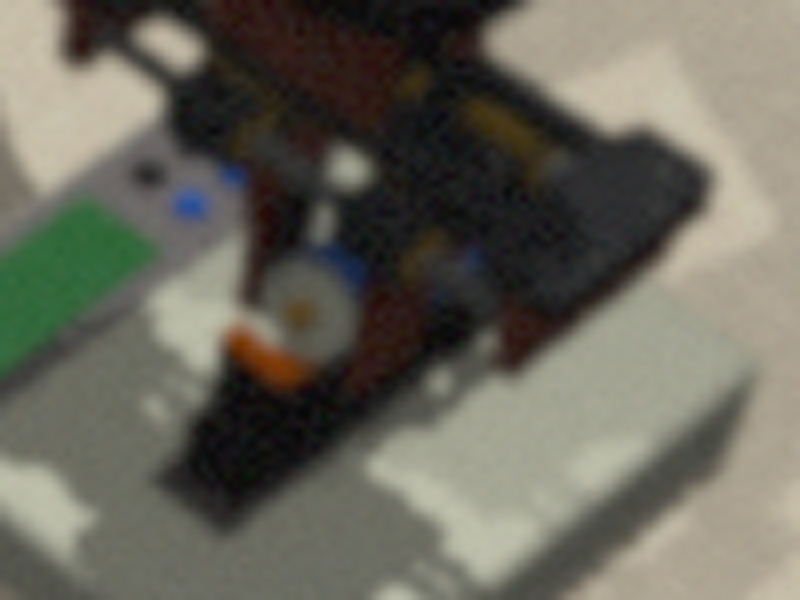

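The stud end (disc at about (382,211)) is raised just above the orange hook (about (378,216)), and the spring gives 5.5 N. Continuing down.

Request:
arm_command(
  moves=[
    {"grip": 1,"xyz": [0,0,0.002],"turn": 0},
    {"grip": 1,"xyz": [0,0,0.002],"turn": 0},
    {"grip": 1,"xyz": [0,0,0],"turn": 0},
    {"grip": 1,"xyz": [0,0,0],"turn": 0},
  ],
)

```text
time: 11.1
tool_pos: [0.6124, 0.0498, 0.2712]
orientation: [[-0.183, 0.983, 0.002], [0.983, 0.183, -0.001], [-0.001, 0.002, -1.0]]
force: [1.1, -5.0, 3.8]
opening: 0.0314
gripper_force: 30.0
```

Request:
arm_command(
  moves=[
    {"grip": 1,"xyz": [0,0,0.002],"turn": 0},
    {"grip": 1,"xyz": [0,0,0.001],"turn": 0},
    {"grip": 1,"xyz": [0,0,0],"turn": 0},
    {"grip": 1,"xyz": [0,0,0],"turn": 0},
  ],
)

```text
time: 11.5
tool_pos: [0.6124, 0.0495, 0.2684]
orientation: [[-0.183, 0.983, 0.002], [0.983, 0.183, -0.002], [-0.002, 0.001, -1.0]]
force: [0.1, -7.8, 5.7]
opening: 0.0313
gripper_force: 30.0
```

Request:
arm_command(
  moves=[
    {"grip": 1,"xyz": [-0.001,0,0],"turn": 0},
    {"grip": 1,"xyz": [0,0,0.001],"turn": 0},
    {"grip": 1,"xyz": [0,0,0.002],"turn": 0},
    {"grip": 1,"xyz": [0,0,0],"turn": 0},
    {"grip": 1,"xyz": [0,0,0],"turn": 0},
  ],
  force=18,
)

```text
time: 12.0
tool_pos: [0.6123, 0.0489, 0.265]
orientation: [[-0.183, 0.983, 0.001], [0.983, 0.183, -0.001], [-0.001, 0.001, -1.0]]
force: [0.9, -5.0, 3.8]
opening: 0.0316
gripper_force: 18.0
```

Request:
arm_command(
  moves=[
    {"grip": 1,"xyz": [0,0,0.002],"turn": 0},
    {"grip": 1,"xyz": [0,0,0.001],"turn": 0},
    {"grip": 1,"xyz": [0,0,0],"turn": 0},
    {"grip": 1,"xyz": [0,0,0],"turn": 0},
  ],
)

```text
time: 12.4
tool_pos: [0.6123, 0.0489, 0.2622]
orientation: [[-0.183, 0.983, 0.001], [0.983, 0.183, -0.001], [-0.001, 0.001, -1.0]]
force: [-0.8, -5.7, 6.2]
opening: 0.0319
gripper_force: 18.0
```

Request:
arm_command(
  moves=[
    {"grip": 1,"xyz": [0,0,0.002],"turn": 0},
    {"grip": 1,"xyz": [0,0,0.001],"turn": 0},
    {"grip": 1,"xyz": [0,0,0],"turn": 0},
    {"grip": 1,"xyz": [0,0,0],"turn": 0},
  ],
)

```text
time: 12.8
tool_pos: [0.6122, 0.0491, 0.2598]
orientation: [[-0.183, 0.983, 0.001], [0.983, 0.183, -0.001], [-0.001, 0.001, -1.0]]
force: [-1.3, -3.4, 10.4]
opening: 0.0315
gripper_force: 18.0
```

Request:
arm_command(
  moves=[
    {"grip": 1,"xyz": [0,0,0.001],"turn": 0},
    {"grip": 1,"xyz": [0,0,0.001],"turn": 0},
    {"grip": 1,"xyz": [0,0,0],"turn": 0},
    {"grip": 1,"xyz": [0,0,0],"turn": 0},
  ],
)

```text
time: 13.2
tool_pos: [0.612, 0.049, 0.2574]
orientation: [[-0.183, 0.983, 0.0], [0.983, 0.183, -0.001], [-0.001, 0.0, -1.0]]
force: [-0.6, -5.1, 7.2]
opening: 0.0316
gripper_force: 18.0
```

Request:
arm_command(
  moves=[
    {"grip": 1,"xyz": [0,0,0.001],"turn": 0},
    {"grip": 1,"xyz": [0,0,0.001],"turn": 0},
    {"grip": 1,"xyz": [0,0,0],"turn": 0},
    {"grip": 1,"xyz": [0,0,0],"turn": 0},
  ],
)

```text
time: 13.6
tool_pos: [0.6118, 0.049, 0.256]
orientation: [[-0.183, 0.983, 0.0], [0.983, 0.183, -0.001], [-0.001, -0.0, -1.0]]
force: [-4.1, -5.5, 14.6]
opening: 0.0312
gripper_force: 18.0
```

Request:
arm_command(
  moves=[
    {"grip": 1,"xyz": [0,0,0.001],"turn": 0},
    {"grip": 1,"xyz": [0,0,0.001],"turn": 0},
    {"grip": 1,"xyz": [0,0,0],"turn": 0},
    {"grip": 1,"xyz": [0,0,0],"turn": 0},
  ],
)

```text
time: 14.0
tool_pos: [0.6113, 0.049, 0.2543]
orientation: [[-0.183, 0.983, -0.001], [0.983, 0.183, -0.001], [-0.001, -0.001, -1.0]]
force: [-5.4, -4.9, 17.2]
opening: 0.0314
gripper_force: 18.0
```

Request:
arm_command(
  moves=[
    {"grip": 1,"xyz": [0,-0.001,0],"turn": 0},
    {"grip": 1,"xyz": [0,-0.0005,0],"turn": 0},
    {"grip": 1,"xyz": [0,0,0],"turn": 0},
    {"grip": 1,"xyz": [0,0,0],"turn": 0},
  ],
  force=12,
)

```text
time: 14.4
tool_pos: [0.6108, 0.049, 0.2542]
orientation: [[-0.183, 0.983, 0.001], [0.983, 0.183, -0.0], [-0.0, 0.001, -1.0]]
force: [-2.3, -3.6, 13.3]
opening: 0.0312
gripper_force: 12.0
```

```bash
python3 - <<'E'
from h import *
np.set_printoptions(precision=4,suppress=True)
a=env.snapshot('scene'); s=env.observe(); print(s['tool_pos'],s['force'],s['torque'])
cv2.imwrite('pics/s6.png',a)
for n in('pics/s5.png','pics/s6.png'):
  i=cv2.imread(n); m=blobs(i,(5,150,80),(20,255,255),5)
  print([(np.round(c,1),st[:5]) for c,st in m[0] if 360<c[0]<400 and 195<c[1]<235])
  r=i[200:226,366:396]; h=cv2.cvtColor(r,cv2.COLOR_BGR2HSV)
  for y in range(0,26,1): print(''.join('O' if (5<=p[0]<=20 and p[1]>150 and p[2]>80) else 'B' if (95<p[0]<130 and p[1]>100) else '#' if p[2]<50 else 'g' if p[1]<60 and p[2]<150 else '.' for p in h[y]))
E
```

```text
[0.6108 0.049  0.2542] [-3.5295 -3.571  14.0378] [-0.664   0.4161  0.0153]
[(array([378. , 217.7]), array([374, 215,   9,   6,  30], dtype=int32))]
ggggggggggg.#####gggg#########
ggggggggggg######gggg#########
gggggggggg.######ggg.B########
ggggggg.ggg#####gg.BBBBB######
ggggg...ggg####ggg..BBBBB#####
gggg....gg.##ggggggg.BBBB####.
ggg.....gg..ggggggggg.BBBB####
........gg..gggggggggg.BB#####
........gg..ggggggggggg.######
........gg.ggggggggggggg######
........gg.gggg....ggggg######
.........ggggg.....ggggg.#####
..........gggg.....ggggg.#####
...........gggg...gggggg.#####
............gggggggggggg######
......g.OOO..gggggggggg.#.####
g.....g.OOOO....ggggggg.######
gg....g..OOOOOO....ggg########
ggg...gg..OOOOOOO...##########
ggggggg###.OOOOOO..###########
ggggggg####.OOOO..############
ggggggg#####....##############
gggggg#######################g
gggggg######################gg
ggggg######################ggg
gggg######################gggg
[(array([377.4, 217. ]), array([374, 213,   8,   8,  33], dtype=int32))]
ggggggggg########gggggg#######
ggggggggg########gggggg#######
ggggggggg########gggg#########
ggggggggg.######ggg###########
ggggggggg.######ggg###########
gggg...gg.######ggg###########
ggg....gg.######ggg###########
gg.....gg.####BBB.B###########
g......gg.###BBBBBBB####B####.
.......gg.##BBBBBBBB########..
.......gg.##g.BBBBBBBBB#####..
.......g..gggg.BBBBBBBB####...
.......g...gggg.BBBBBBB####...
.........O..gggg.BBBBBB#####.#
........OOO..gggg.BBBBB#######
gg....g.OOOO..gggg.BBB.#######
ggg...g.OOOOO..gggg.BB########
ggggggg..OOOOOO..gg.BB###.####
ggggggg##.OOOOOO.ggg..#.######
ggggggg###.OOOOO..ggg#########
ggggggg####..OOO.gggg#########
gggggg######.....gggg##.######
gggggg#########.gggg#########g
gggggg###########gg#####.###gg
ggggg######B##############gggg
gggg###################.#ggggg
```

Request:
arm_command(
  moves=[
    {"grip": 1,"xyz": [0,-0.0005,0.0005],"turn": 0},
    {"grip": 1,"xyz": [0,0,0.0005],"turn": 0},
    {"grip": 1,"xyz": [0,0,0],"turn": 0},
    {"grip": 1,"xyz": [0,0,0],"turn": 0},
  ],
)

```text
time: 14.85
tool_pos: [0.6105, 0.049, 0.2535]
orientation: [[-0.183, 0.983, 0.002], [0.983, 0.183, 0.0], [-0.0, 0.002, -1.0]]
force: [-2.3, -3.4, 15.3]
opening: 0.0319
gripper_force: 12.0
```

```bash
python3 - <<'E'
from h import *
np.set_printoptions(precision=4,suppress=True)
a=env.snapshot('scene'); s=env.observe(); print(s['tool_pos'],s['force'],s['torque'])
cv2.imwrite('pics/s7.png',a)
cv2.imwrite('pics/crop8.png',cv2.resize(a[180:240,355:425],(700,600),interpolation=2))
E
```

```text
[0.6105 0.049  0.2535] [-2.505  -2.9083 15.6576] [-0.5498  0.42    0.0363]
```

View pics/crop8.png

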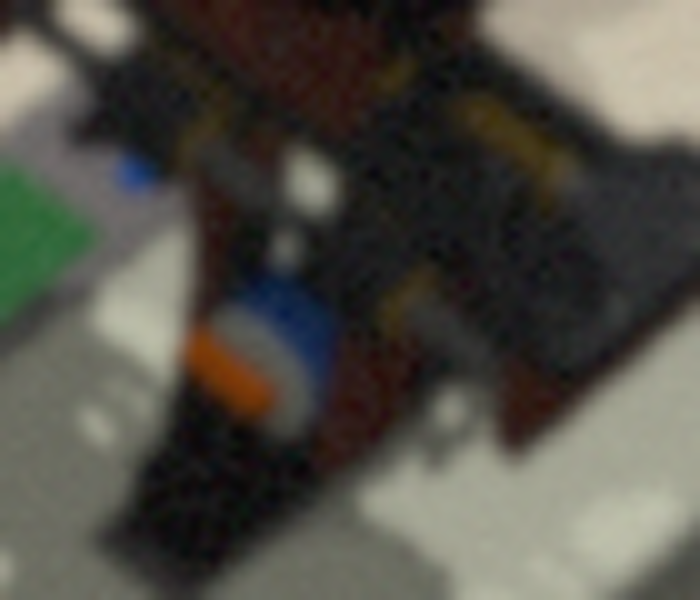

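The end face is right behind the orange hook and the stud is hidden by it, so the pack is almost level. I slide it back toward the wall, still pressing gently.

Request:
arm_command(
  moves=[
    {"grip": 1,"xyz": [0,0,0.0005],"turn": 0},
    {"grip": 1,"xyz": [-0.001,0,0],"turn": 0},
    {"grip": 1,"xyz": [-0.001,0,0],"turn": 0},
    {"grip": 1,"xyz": [-0.001,0,0],"turn": 0},
    {"grip": 1,"xyz": [0,0,0],"turn": 0},
    {"grip": 1,"xyz": [0,0,0],"turn": 0},
  ],
)

```text
time: 15.5
tool_pos: [0.6106, 0.0478, 0.2529]
orientation: [[-0.182, 0.983, 0.001], [0.983, 0.182, 0.004], [0.003, 0.002, -1.0]]
force: [-2.5, 5.9, 15.2]
opening: 0.0317
gripper_force: 12.0
```

Request:
arm_command(
  moves=[
    {"grip": 1,"xyz": [-0.001,0,0],"turn": 0},
    {"grip": 1,"xyz": [-0.001,0,0],"turn": 0},
    {"grip": 1,"xyz": [0,0,0],"turn": 0},
    {"grip": 1,"xyz": [0,0,0],"turn": 0},
  ],
)

```text
time: 15.9
tool_pos: [0.6111, 0.0457, 0.2527]
orientation: [[-0.183, 0.983, 0.001], [0.983, 0.183, 0.003], [0.003, 0.002, -1.0]]
force: [-2.8, 4.2, 14.4]
opening: 0.0317
gripper_force: 12.0
```

Request:
arm_command(
  moves=[
    {"grip": -0.15,"xyz": [0,0,0],"turn": 0},
    {"grip": -0.15,"xyz": [0,0,0],"turn": 0},
    {"grip": -0.15,"xyz": [0,0,0],"turn": 0},
    {"grip": -0.15,"xyz": [0,0,0],"turn": 0},
  ],
)

```text
time: 16.3
tool_pos: [0.6107, 0.044, 0.2506]
orientation: [[-0.183, 0.983, -0.001], [0.983, 0.183, 0.0], [0.0, -0.001, -1.0]]
force: [-0.1, 0.4, 0.5]
opening: 0.0507
gripper_force: 0.0
```

```bash
cat > d.py <<'E'
from h import *
import sys
np.set_printoptions(precision=4,suppress=True)
def dump(i):
  h=cv2.cvtColor(i[200:228,364:402],cv2.COLOR_BGR2HSV)
  for y in range(28): print(''.join('O' if (5<=p[0]<=20 and p[1]>150 and p[2]>80) else 'B' if (95<p[0]<130 and p[1]>100) else '#' if p[2]<50 else 'g' if p[1]<60 and p[2]<150 else '.' for p in h[y]))
a=env.snapshot('scene'); s=env.observe(); print(s['time'],s['tool_pos'],s['force'],s['opening'])
cv2.imwrite(f'pics/{sys.argv[1]}.png',a); dump(a)
E
python3 d.py s8; python3 -c "
from d import *" x >/dev/null; python3 - <<'E'
import cv2;
E
```

```text
16.35 [0.6107 0.0439 0.2507] [ 0.521  -0.4529 -0.569 ] 0.050344350480815515
gggggg.#######ggggg...ggg#B###BBB#####
gggggg########ggggggg.gggBB###########
gggggg.#######ggggggggggBBBB##B#######
.ggggg#######gggggggggg.BBBB##########
ggggg.#######ggggggggg.BBBBB##########
gggggg#######ggggggggg.BBBB###########
gggggg.#####ggg.gggg.gg###############
gggggg.#####gggggg.BBB################
gg.ggg.#####ggggg.BBBB###########B####
g...gg.#####gggg.BBBBB###############B
....gg.#####ggg.BBBBBBB###############
....g..####gggggBBBBBBB###############
....g.###...ggggg.BBBB###########..###
....gg##..OO.ggggg.BBBBB########...###
g...g..#.OOOO..gggg.BBBBB#######...g##
gg..ggg..OOOOO..gggg.BBBB######..g####
gggggggg.OOOOOO...gggBBBBB#####..gggg#
ggggggggg..OOOOOO..gg.BBBB#####.##g#gg
ggggggggg##.OOOOOO.gg.BBB##########ggg
ggggggggg###.OOOOO.gggBBB########.gggg
gggggggg#####..OOO.gggBB########.ggggg
gggggggg######.....ggg##########.ggggg
gggggggg#########.ggg###########.ggggg
gggggggg###########g############gggggg
ggggggg########################.gggggg
gggggg########################.ggggggg
ggggg########################.gggggggg
ggggg######################..ggg.ggg..
```

On release the pack did not move (disc edge still at about (384,222)), so it seems held. Retracting.

Request:
arm_command(
  moves=[
    {"grip": -0.15,"xyz": [0,0,-0.01],"turn": 0},
    {"grip": -0.15,"xyz": [0,0,-0.02],"turn": 0},
    {"grip": -0.15,"xyz": [0,0,-0.03],"turn": 0},
    {"grip": -0.15,"xyz": [0,0,-0.04],"turn": 0},
    {"grip": -0.15,"xyz": [0,0,-0.04],"turn": 0},
    {"grip": -0.15,"xyz": [-0.04,0,-0.02],"turn": 0},
    {"grip": -0.15,"xyz": [-0.045,0,0],"turn": 0},
    {"grip": -0.15,"xyz": [-0.045,0,0],"turn": 0},
    {"grip": -0.15,"xyz": [-0.045,0,0],"turn": 0},
    {"grip": -0.15,"xyz": [-0.045,0,0],"turn": 0},
    {"grip": -0.15,"xyz": [-0.045,0,0],"turn": 0},
    {"grip": -0.15,"xyz": [-0.045,0,0],"turn": 0},
    {"grip": -0.15,"xyz": [0,0,0],"turn": 0},
    {"grip": -0.15,"xyz": [0,0,0],"turn": 0},
  ],
)

```text
time: 17.8
tool_pos: [0.6674, -0.2619, 0.4113]
orientation: [[-0.181, 0.983, -0.0], [0.983, 0.181, 0.0], [0.0, -0.0, -1.0]]
force: [0.2, 0.5, -0.2]
opening: 0.0505
gripper_force: 0.0
```

```bash
python3 - <<'E'
from h import *
np.set_printoptions(precision=4,suppress=True)
a=env.snapshot('scene'); b=env.snapshot('top'); print(env.observe()['force'])
cv2.imwrite('pics/s9.png',a);cv2.imwrite('pics/t9.png',b)
for n,i,(x0,x1,y0,y1) in(('scene',a,(365,420,185,230)),('top',b,(195,260,200,245))):
  for c,st in blobs(i,(98,110,30),(130,255,255),8)[0]:
    if x0<c[0]<x1 and y0<c[1]<y1: print(n,'blue',c,st)
  for c,st in blobs(i,(5,150,80),(20,255,255),5)[0]:
    if x0<c[0]<x1 and y0<c[1]<y1: print(n,'or',c,st)
cv2.imwrite('pics/crop9.png',np.hstack([cv2.resize(a[175:235,355:425],(400,343),interpolation=2),cv2.resize(b[195:255,190:260],(400,343),interpolation=2)]))
E
```

```text
[ 0.9336  1.1024 -0.8232]
scene blue [379.6667 188.1111] [378 187   4   3   9]
scene blue [374.125 192.875] [373 192   3   3   8]
scene blue [368.3333 196.8889] [367 196   4   3   9]
scene blue [398.4167 201.625 ] [393 197  10  11  24]
scene blue [389.1705 210.1382] [379 201  19  21 217]
scene or [377.5217 217.2391] [373 213  10   9  46]
top blue [228.4586 222.2517] [218 214  23  17 290]
top blue [213.5319 224.2128] [212 217   5  16  47]
top or [243.5273 218.9091] [241 214   6  11  55]
```

View pics/crop9.png

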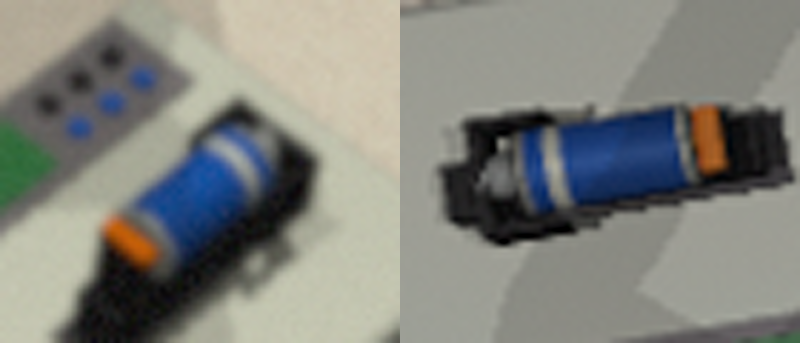

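The pack lies behind the hook, with no brass stud showing, and its flat end is against the dome. I check numerically that it is level by triangulating.

```bash
python3 - <<'E'
from h import *
np.set_printoptions(precision=4,suppress=True)
A,e=tri((228.46,222.25),(389.17,210.14)); B,f=tri((213.53,224.21),(398.42,201.63)); d=B-A
print(A,B,e,f,'tilt',np.arctan2(d[2],np.hypot(d[0],d[1])),'yaw',np.degrees(np.arctan2(d[1],d[0])))
# reference: same blobs when level in the dock
A,e=tri((374.31,232.22),(263.99,283.61)); B,f=tri((360.87,226.84),(279,281)); d=B-A
print('dock ref tilt',np.arctan2(d[2],np.hypot(d[0],d[1])),A,B)
E
```

```text
[0.6095 0.0607 0.0923] [0.6042 0.0914 0.0969] 0.004037649825386605 0.003271522540505781 tilt 0.14600980311884787 yaw 99.76159368605478
dock ref tilt -0.00732557796117901 [ 0.5948 -0.2608  0.043 ] [ 0.6067 -0.2304  0.0428]
```

```bash
python3 - <<'E'
from h import *
np.set_printoptions(precision=3,suppress=True)
a=cv2.imread('pics/s9.png'); p=env.camera_params('scene');f=240/np.tan(np.radians(p['fovy']/2));K=np.array([[f,0,p['cx']],[0,f,p['cy']],[0,0,1]])
u=np.array([-.1857,.9826,0]); S=np.array([.609,.059,.090])
vd=S-ray('scene',[[390,208]])[0]; vd/=np.linalg.norm(vd)
def proj(q): return cv2.projectPoints(np.array(q),p['rvec'],p['tvec'],K,p['D'])[0].reshape(-1,2)
for th in(-.15,0,.15):   # + : flat end up
    x=u*np.cos(th)+np.array([0,0,np.sin(th)]); n=np.cross(x,vd); n/=np.linalg.norm(n)
    for sg in(1,-1):
        e=proj([S-.029*x+sg*.016*n,S+.035*x+sg*.016*n]); d=e[1]-e[0]; print(th,sg,e.ravel(),'ang',np.degrees(np.arctan2(-d[1],d[0])))
m=blobs(a,(98,90,30),(130,255,255))[1]; r=np.zeros_like(m); r[198:225,378:410]=m[198:225,378:410]
r=cv2.morphologyEx(r,cv2.MORPH_CLOSE,np.ones((7,7)))
for y in range(196,226):
    xs=np.flatnonzero(r[y]); print(y,xs.min() if len(xs) else '',xs.max() if len(xs) else '',end=' | ')
g=cv2.cvtColor(a,cv2.COLOR_BGR2HSV)[...,1].astype(int)
E
```

```text
-0.15 1 [375.124 211.052 393.166 198.639] ang 34.526846488790525
-0.15 -1 [383.304 222.65  401.119 209.895] ang 35.603311450270596
0 1 [374.412 212.639 393.127 197.442] ang 39.0769818715024
0 -1 [383.441 223.537 401.97  208.083] ang 39.83002799341405
0.15 1 [373.986 214.033 392.948 196.394] ang 42.92875416701212
0.15 -1 [383.682 224.283 402.517 206.47 ] ang 43.40452791537493
196   | 197   | 198 394 397 | 199 394 398 | 200 394 399 | 201 389 399 | 202 388 400 | 203 387 401 | 204 386 402 | 205 385 402 | 206 384 403 | 207 382 402 | 208 381 401 | 209 380 397 | 210 379 397 | 211 379 397 | 212 381 397 | 213 383 396 | 214 383 395 | 215 384 394 | 216 385 393 | 217 385 391 | 218 386 390 | 219 386 389 | 220 386 389 | 221 387 387 | 222   | 223   | 224   | 225   |
```

```bash
python3 - <<'E'
from h import *
def edge(a,rows,side,x0,x1):
    c=a[...,0].astype(float)-a[...,2]; P=[]
    for y in rows:
        r=c[y,x0:x1]; i=np.flatnonzero(r>35)
        if side<0: k=i[0]; t=(35-r[k-1])/(r[k]-r[k-1]); P.append((x0+k-1+t,y))
        else: k=i[-1]; t=(r[k]-35)/(r[k]-r[k+1]); P.append((x0+k+t,y))
    P=np.array(P); s=np.polyfit(P[:,1],P[:,0],1); return np.round(P[:,0],1),np.degrees(np.arctan2(1,-s[0]))
for n in('pics/s9.png',):
    a=cv2.imread(n)
    print(edge(a,range(202,210),-1,374,395)); print(edge(a,range(213,219),1,386,405))
E
python3 - <<'E'
import sys; sys.path.insert(0,'.')
E
```

```text
(array([387.2, 386.2, 385.1, 384. , 382.8, 381.4, 380.1, 379. ]), np.float64(39.95101759746672))
(array([395.4, 394.1, 392.9, 391.7, 390.4, 389.3]), np.float64(39.33777723071098))
```

The edge angles (39.95° and 39.3°) match the level prediction (39.1° and 39.8°), so the pack is level and hooked. Handing in.

```bash
python3 -c "
from plant import env
print(env.sign_off())"
```

```text
the job is handed in; nothing more can be done
None
```

I put the charged blue pack into the cradle, flat end to the spring and stud under the hook. It looked level and held after release, and I handed the job in at about 18 s; the verdict was not shown.

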